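Seat a feed roller in the V-block gauge and hold it down

ROBOT

A 7-joint arm with a two-finger parallel gripper is mounted at the origin on a cart in front of the work surface, level with it; the furniture and walls round the work are solid. World frame = base frame: x ahead of the robot, y to its left, z up, the work surface at z = 0. Lengths are in m, angles in rad, forces in N, time in s.
With the tool pointing down it reaches from about 0.4 to 0.85 m from the base axis. Payload 10.4 kg.
Tool frame: the origin (TCP) lies on the mounting face of the last link; the fingertips stand 173 mm ahead of it and the grasp point (between the pads) lies 155 mm ahead of it (manip.tip_extent is the distance from the TCP to the fingertips, in m); z points along the fingers, y is the line along which they close (so a half turn about z gives the same grasp; the last joint's range is limited). The gripper opens to 85 mm and grips with 20 to 120 N. Pads are 22 mm wide; open, the fingers measure 114 mm over their backs; the gripper's body (76 mm by 85 mm) begins 54 mm behind the grasp point. The pads swing forward as they close: fully open they stand 13 mm farther back than shut.
Start: joints at [1.158, 0.332, -0.065, 1.46, 0.022, 1.35, -0.088], TCP at [0.238, -0.578, 0.405] pointing down, gripper open.
Joint ranges: [-2.6, 2.6], [-0.5, 2.12], [-1.47, 1.34], [0.16, 2.42], [-1.27, 4.41], [0.06, 2.06], [-2.6, 2.6]. Speed limits (rad/s): [2.22, 2.22, 2.79, 2.79, 3.14, 3.14, 3.14].

INTERFACE

Orientations are given as a unit quaternion [x, y, z, w].
In Python, from workcell import manip gives the robot as it stands.
- The arm moves only by the tool move_arm, never from a script. Its argument "plan" is one flat list of numbers, 7 for each row, row after row: the turn, a rotation vector about the tool's x, y, z in rad, then the shift along the tool's x, y, z in m, then the finger opening in m, from 0 to 0.0854. In form: [ax, ay, az, dx, dy, dz, gripper, ax, ay, az, dx, dy, dz, gripper, ...]. A call has 1 to 12 rows; each row is the pose to reach, as a shift and turn from the pose commanded when the call began, along the tool's axes at that moment; what a row does not reach only later rows make up. A row lasts 1/8 s, in which the tool goes at most 62.5 mm and 10.7 degrees, less where a joint would pass 70% of its speed; a pose out of reach is approached as far as the arm can. A call with a gripper value outside its range is refused whole. The fingers move at their own pace and stop on an object; "squeeze" is the grip in N (left out, the last holds). Time passes only in rows, so rows that repeat a pose let the fingers close. It gives the time, the measured TCP pose, the force, the opening and the grip force at its end, in the units of the state.
- manip.get_obs(): the state, without advancing time (a new reading comes with each control period).
- manip.camera(name): name is "side" or "top"; returns a dict with "color" (400x640x3 uint8, red, green, blue), "fx", "fy", "cx", "cy" (pixels), "cam_to_world" (4x4, takes a point from camera to world coordinates). Camera axes: x right, y down, z forward; pixel columns grow to the right and rows downward; lengths in m; the calibration is good to about 2 mm. A picture is of the moment at which its call begins. There is no depth.
- manip.hand_in(): hands the job in; it is judged then, once.
Trained networks look in a picture, given as the dict that the camera call returned (one of the last four; its "shot" number tells which), for a name from the list of things; names that differ only in an ending like _2 or _b are one class to them, and where a whole thing is asked for, a point or a joint stands for the part that bears it (a point fixed in the world has none). Each returns a list of dicts, best first, with "conf" (0 to 1); they miss things now and then, are a little off and sometimes report something else, mostly with a low value. They report only what shows in the picture. A call takes as long as a camera call.
- manip.look_for(picture, label): "position" ([x, y, z] in m, in the coordinates of the camera as it stood for that picture, good to about 4 mm: the middle of the surface that is visible of it).
- manip.silhouettes(picture, label): "pixels" (400x640 bool, what is visible of it).
- manip.tip_of(picture, label): "position" ([x, y, z] in m, in the coordinates of the camera as it stood for that picture, good to about 4 mm: a listed point, or the origin of a listed thing).
The state is a dict: "clock": time; "joint_pos": joint angles; "joint_velocities": joint speeds; "tau": joint torques, N m; "position": TCP position; "ee_rot": TCP orientation; "ft_force": force on the tool from outside, world axes, zero at the start; "torque": the same for the moment, N m; "grip_width": opening from 0.0 (shut) to 1.0 (fully open); "grasp_force": force on a finger pad.
Only numpy, scipy, OpenCV 4.12 (cv2) and the standard library are available. Lean on these libraries where they do the work, as an engineer would, in place of code of your own. Each camera call takes 0.05 s, during which the arm holds its last target. There are 200 camera calls.

TASK

Two steel rollers of the stick feeder lie on a holder. Take the thicker one, lay it lengthwise in the grooves of the pair of V-blocks, centred along them, and press it down against the spring plunger until it bears firmly on both sloping flanks. Finish like that, with the roller still between the gripper's fingers and still pressed down for the measurement; leave the thinner roller lying where it is.

Things in the scene. Friction and masses are not known exactly. Their poses are not given: they have to be found in the camera images.
- thick_roller_center (a point): Centre of the thicker roller, to be gauged: a hollow plain steel cylinder, 36 mm diameter, barrel 110 mm long (126 mm with the 12 mm wide axle stubs at its ends), about 0.25 kg, loose. Its y axis is the roller's long axis, level at the start; centre 75.5 mm above the table while on the holder.
- thin_roller_center (a point): Centre of the thinner roller: same length and look but 24 mm diameter, loose; y axis along it; centre 67 mm above the table. Leave it on the holder.
- thick_roller: The thicker roller itself; origin at its centre, y axis along it.
- gauge: Roller gauge, fixed to the table: dark base plate 90 x 124 x 12 mm (x, y, z) with two steel V-blocks, each 22 mm long in y, at y = -41 and +41 mm; the 60 mm gap between them leaves room for the fingers. Origin at the centre of its underside on the table, z up, y along the groove. A thick roller fully seated on the flanks has its centre at x = 0, 60 mm above the table.
- vee_left: The two sloping flanks (one on each V-block) on the +x side of the groove, ground and oiled (slippery, friction about 0.15), with the block parts behind them. The groove is 90 degrees, apex line at x = 0, 34.5 mm above the table; block tops 54 mm above the table, where the groove is 38 mm wide. Origin and axes as gauge.
- vee_right: The two flanks on the -x side of the groove, equally slippery. Origin and axes as gauge.
- plunger (a joint): Vertical spring plunger, a 12 mm wide pin at the centre of the gauge between the V-blocks: 0 when up (tip 48 mm above the table), growing in m as it is pushed down, at most 0.010. It pushes up with 5 N when up and 8 N at 0.006, its value when the thick roller is seated; so a roller that is only laid in rests about 6 mm too high.
- holder: Grey roller holder, fixed: base 134 x 116 x 8 mm (x, y, z) with two places at x = -36 and +36 mm, each with two V-shaped saddles 12 mm wide at y = -45 and +45 mm, tops 66 mm above the table and open between them for the fingers. Either roller may lie in either place. Origin at the centre of its underside, y along the rollers.

How it is judged:
On the way:
1. the thicker roller is lifted off the holder and carried away from it (contact force between thick_roller and holder below 0.01 N and distance of thick_roller_center from where it was at the start of the episode above 0.05 m and height (world z) of thick_roller_center above 0.065 m and contact force between the fingers and thick_roller above 1 N), for 0.1 s.
At the end, for the whole second after the job is handed in: Thick roller held in the fingers (over 3 N), at rest, centre 57.5-61.3 mm above the gauge underside, within 2 mm across and 12 mm along the groove centre, axis within 2 deg, over 1 N on each flank, plunger down over 4.5 mm; thin roller moved under 20 mm (z of thick_roller_center in the frame of gauge between 0.0575 and 0.0613 m and x of thick_roller_center in the frame of gauge between -0.002 and 0.002 m and y of thick_roller_center in the frame of gauge between -0.012 and 0.012 m and angle between the y axis of thick_roller_center and the y axis of gauge, either way round below 0.035 rad and contact force between thick_roller and vee_left above 1 N and contact force between thick_roller and vee_right above 1 N and value of joint plunger above 0.0045 m and contact force between the fingers and thick_roller above 3 N and linear speed of thick_roller below 0.01 m/s and distance of thin_roller_center from where it was at the start of the episode below 0.02 m); the arm keeps its last pose, push and grip.
It fails at once if the thinner roller is knocked or carried away from its place (more than 40 mm) (distance of thin_roller_center from where it was at the start of the episode above 0.04 m).
It also fails if it takes over 40 s, if anything falls off the work surface, if the arm or the gripper's body presses on something with over 40 N, if the wrist force passes 120 N, or if a joint passes its speed limit or range.

## Working session

There is one attempt and no reset: what is moved stays moved. The work goes in short steps, Python scripts to look and compute and a tool call to move; the robot and the scene stay as the last step left them, time stands still between calls to the robot, and variables do not carry over. Pictures are saved under pics/ and viewed, at most 10 in all, crops included, and the job is handed in when it is done.

Besides the shell and the picture viewer there is one more tool, called after "Call:" as a command line: name --argument value ..., lists and objects as JSON in quotes. move_arm: Moves the arm, as the interface text tells. Its arguments: {"type":"object","properties":{"plan":{"type":"array","items":{"type":"number"}},"squeeze":{"type":"number"}},"required":["plan"]}

```bash
mkdir -p pics; cat > h.py <<'E'
import numpy as np, cv2
from workcell import manip
np.set_printoptions(precision=4,suppress=True)
def w(c,p): 
    T=np.array(c["cam_to_world"]); return T[:3,:3]@np.array(p)+T[:3,3]
def ray(c,u,v,z):
    T=np.array(c["cam_to_world"]); d=T[:3,:3]@np.array([(u-c["cx"])/c["fx"],(v-c["cy"])/c["fy"],1]); o=T[:3,3]
    return o+d*(z-o[2])/d[2]
def save(c,n): cv2.imwrite("pics/"+n,c["color"][:,:,::-1])
E
python3 - <<'E'
from h import *
o=manip.get_obs(); print(o["position"],o["ee_rot"],o["ft_force"])
for n in("top","side"):
    c=manip.camera(n); save(c,n+"0.png"); print(n,np.array(c["cam_to_world"])[:3,3],c["fx"])
    for l in("thick_roller_center","thin_roller_center","gauge","holder","plunger"):
        for r in manip.tip_of(c,l)[:2]: print(l,w(c,r["position"]),round(r["conf"],2))
    for l in("thick_roller","thin_roller_center","vee_left","vee_right","gauge","holder"):
        for r in manip.silhouettes(c,l)[:2]:
            m=r["pixels"]; ys,xs=np.nonzero(m); print(" sil",l,m.sum(),xs.mean(),ys.mean(),cv2.minAreaRect(np.c_[xs,ys].astype(np.float32)),round(r["conf"],2))
E
```

```text
[ 0.2375 -0.578   0.4039] [ 0.9811  0.1937 -0.0002 -0.0007] [ 0.9846  0.2255 -0.0238]
top [ 0.4421 -0.2254  0.9301] 366.9963552400384
thick_roller_center [ 0.4796 -0.1969  0.0752] 0.91
thin_roller_center [ 0.4777 -0.1974  0.0734] 0.64
gauge [ 0.5032 -0.3377  0.0004] 0.55
holder [ 0.4688 -0.163   0.0041] 0.79Traceback (most recent call last):
  File "<stdin>", line 6, in <module>
ValueError: it knows: gauge, holder, thick_roller, thick_roller_center, thin_roller_center, vee_left, vee_right
```

```bash

python3 - <<'E'
from h import *
for n in("top","side"):
    c=manip.camera(n); save(c,n+"0.png"); print(n,np.array(c["cam_to_world"])[:3,3],c["fx"])
    for l in("thick_roller_center","thin_roller_center","gauge","holder","vee_left","vee_right"):
        for r in manip.tip_of(c,l)[:2]: print(l,w(c,r["position"]),round(r["conf"],2))
    for l in("thick_roller","thin_roller_center","vee_left","vee_right","gauge","holder"):
        for r in manip.silhouettes(c,l)[:2]:
            m=r["pixels"]; ys,xs=np.nonzero(m); print(" sil",l,m.sum(),cv2.minAreaRect(np.c_[xs,ys].astype(np.float32)),round(r["conf"],2))
E
```

```text
top [ 0.4421 -0.2254  0.9301] 366.9963552400384
thick_roller_center [ 0.4768 -0.1979  0.0714] 0.88
thin_roller_center [ 0.4618 -0.1239  0.0673] 0.88
gauge [ 0.5033 -0.3382 -0.0001] 0.91
gauge [ 0.5039 -0.3382 -0.0006] 0.6
holder [ 0.4689 -0.1633  0.    ] 0.96
vee_left [ 0.5066 -0.3392 -0.001 ] 0.75
vee_left [ 0.4591 -0.1241  0.0671] 0.28
vee_right [ 0.4978 -0.3337  0.0043] 0.79
 sil thick_roller 742 ((309.9230651855469, 219.11538696289062), (53.53969955444336, 15.100939750671387), 78.69007110595703) 0.73
 sil thin_roller_center 498 ((280.3029479980469, 225.84384155273438), (53.14357376098633, 10.25242805480957), 78.9964599609375) 0.59
 sil thin_roller_center 270 ((375.3672790527344, 208.68252563476562), (14.124356269836426, 43.518287658691406), 11.0035400390625) 0.27
 sil vee_left 188 ((360.035888671875, 205.3359832763672), (11.814384460449219, 42.52568054199219), 12.33908748626709) 0.59
 sil vee_right 259 ((375.9440002441406, 208.80799865722656), (14.131949424743652, 43.46916198730469), 10.304845809936523) 0.67
 sil gauge 1772 ((366.21722412109375, 208.2001190185547), (36.3677024841
[... 535 characters left out ...]
503906), (19.327518463134766, 61.433895111083984), 85.60128784179688) 0.73
 sil thin_roller_center 747 ((330.04742431640625, 227.44764709472656), (14.282158851623535, 66.26721954345703), 87.1375961303711) 0.85
 sil vee_right 179 ((318.51715087890625, 190.4683074951172), (43.23556900024414, 9.994800567626953), 1.847610354423523) 0.76
 sil gauge 599 ((328.17071533203125, 228.7959442138672), (28.133514404296875, 63.018192291259766), 84.92039489746094) 0.59
 sil gauge 650 ((313.5396728515625, 202.4099884033203), (53.23531723022461, 34.87831115722656), 5.355824947357178) 0.55
 sil holder 585 ((328.38934326171875, 228.78280639648438), (28.247150421142578, 62.56019973754883), 84.80557250976562) 0.7
```

View pics/top0.png

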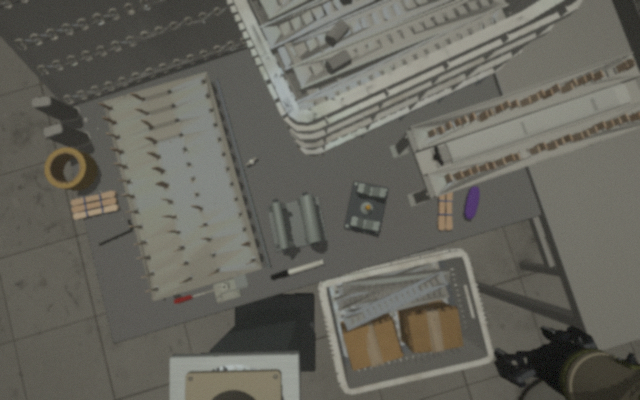

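View pics/side0.png

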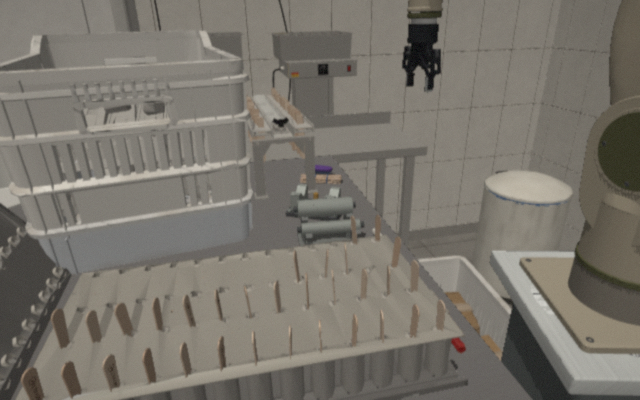

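The top view shows the thick roller at about (310,220), the thin one at (282,225) and the gauge at (367,208). The side view shows the thick roller at (325,207), behind the thin one at (330,228). Next I'll refine the axes.

```bash

python3 - <<'E'
from h import *
c=manip.camera("top")
def ax(m,z):
    ys,xs=np.nonzero(m); P=np.array([ray(c,u,v,z)[:2] for u,v in zip(xs,ys)])
    r=cv2.minAreaRect((P*1000).astype(np.float32)); b=cv2.boxPoints(r)/1000
    e=[b[1]-b[0],b[2]-b[1]]; e=max(e,key=np.linalg.norm); a=np.degrees(np.arctan2(e[1],e[0])); a=(a+90)%180-90
    q=np.linalg.svd(P-P.mean(0),full_matrices=False)[2][0]
    return np.array(r[0])/1000,np.array(r[1])/1000,a,(np.degrees(np.arctan2(q[1],q[0]))+90)%180-90,P.mean(0)
for l,z in(("thick_roller",.08),("thin_roller_center",.07),("gauge",.03),("vee_left",.054),("vee_right",.054),("holder",.05)):
    for r in manip.silhouettes(c,l)[:1]: print(l,r["conf"],*ax(r["pixels"],z))
for z in(.0755,): print("px/m",c["fx"]/(.93-z))
im=c["color"][180:260,260:400]; cv2.imwrite("pics/crop.png",np.clip(cv2.resize(im,None,fx=5.7,fy=5.7,interpolation=cv2.INTER_CUBIC)[:,:,::-1].astype(float)*1.8,0,255))
E
```

```text
thick_roller 0.69 [ 0.4755 -0.1986] [0.1235 0.0346] 9.987083 10.078152039332508 [ 0.4757 -0.1985]
thin_roller_center 0.97 [ 0.4629 -0.1277] [0.1257 0.0239] 10.2365265 10.238750058661594 [ 0.4626 -0.1278]
gauge 0.7 [ 0.5    -0.3369] [0.0892 0.1203] -13.844696 -14.234281208542313 [ 0.5002 -0.3366]
vee_left 0.55 [ 0.5059 -0.319 ] [0.0305 0.1045] -13.782715 -13.22701914263996 [ 0.507  -0.3195]
vee_right 0.48 [ 0.4962 -0.3546] [0.033  0.1056] -13.811432 -13.964165924414374 [ 0.4952 -0.3543]
holder 0.95 [ 0.4663 -0.167 ] [0.1104 0.1298] -79.77286 -86.41768856785808 [ 0.4638 -0.164 ]
px/m 429.4866649971192[ WARN:0@1.523] global loadsave.cpp:1063 imwrite_ Unsupported depth image for selected encoder is fallbacked to CV_8U.
```

View pics/crop.png

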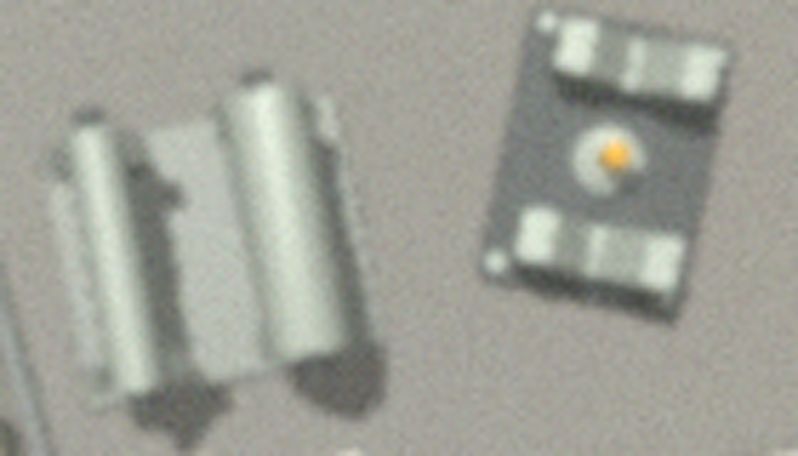

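```bash

python3 - <<'E'
from h import *
from scipy.spatial.transform import Rotation as R
c=manip.camera("top")
f=lambda u,v,z: ray(c,260+(u+.5)/5.7-.5,180+(v+.5)/5.7-.5,z)
print("plunger",f(616,155,.048)); a=f(640,60,.054);b=f(600,250,.054); print(a,b,(a+b)/2,np.degrees(np.arctan2(*(a-b)[1::-1])))
for l in("thick_roller_center","gauge","vee_left","vee_right"):
  for r in manip.tip_of(c,l)[:1]: print(l,w(c,r["position"]))
o=manip.get_obs(); M=R.from_quat(o["ee_rot"]).as_matrix(); print(M, np.degrees(np.arctan2(M[1,0],M[0,0])))
d=np.array([.4762,-.1983,.0755+.155+.08])-o["position"]; print("to pregrasp in tool",M.T@d)
E
```

```text
plunger [ 0.5019 -0.337   0.048 ]
[ 0.5413 -0.3479  0.054 ] [ 0.4619 -0.3281  0.054 ] [ 0.5016 -0.338   0.054 ] -14.059393820143592
thick_roller_center [ 0.4803 -0.1977  0.0716]
gauge [ 0.5047 -0.3369 -0.0005]
vee_left [ 0.5046 -0.3377 -0.0016]
vee_right [ 0.4954 -0.3334  0.0003]
[[ 0.925   0.3801  0.    ]
 [ 0.3801 -0.925  -0.0001]
 [-0.      0.0001 -1.    ]] 22.337538189831797
to pregrasp in tool [ 0.3651 -0.2606  0.0942]
```

Call:
move_arm --plan '[0, 0, 0.02, 0.037, -0.026, 0, 0.06, 0, 0, 0.05, 0.075, -0.053, 0, 0.06, 0, 0, 0.08, 0.112, -0.08, 0, 0.06, 0, 0, 0.1, 0.15, -0.107, 0, 0.06, 0, 0, 0.13, 0.187, -0.133, 0, 0.06, 0, 0, 0.15, 0.225, -0.16, 0, 0.06, 0, 0, 0.17, 0.262, -0.187, 0, 0.06, 0, 0, 0.19, 0.3, -0.214, 0, 0.06, 0, 0, 0.215, 0.33, -0.236, 0.02, 0.06, 0, 0, 0.215, 0.355, -0.253, 0.05, 0.06, 0, 0, 0.215, 0.365, -0.261, 0.08, 0.06, 0, 0, 0.215, 0.365, -0.261, 0.094, 0.06]' --squeeze 60

```text
clock: 3.65
position: [0.4759, -0.1971, 0.3094]
ee_rot: [0.996, 0.088, -0.001, -0.001]
ft_force: [-0.3, -1.0, 0.8]
grip_width: 0.704
grasp_force: 0.0
```

```bash
cat >> h.py <<'E'
from scipy.spatial.transform import Rotation as R
def rel(target,head):
    o=manip.get_obs(); M=R.from_quat(o["ee_rot"]).as_matrix(); h=np.degrees(np.arctan2(M[1,0],M[0,0]))
    print("pos",o["position"],"z axis",M[:,2],"head",h,"w",o["grip_width"],"gf",o["grasp_force"],"F",o["ft_force"],"T",o["torque"],"t",o["clock"])
    print("shift",M.T@(np.array(target)-o["position"]),"az",np.radians(h-head))
E
python3 - <<'E'
from h import *
rel([.4762,-.1983,.0735+.155],10)
c=manip.camera("side"); im=c["color"][120:270,240:420]; cv2.imwrite("pics/s1.png",np.clip(cv2.resize(im,None,fx=4,fy=4,interpolation=cv2.INTER_CUBIC)[:,:,::-1].astype(float)*1.5,0,255).astype(np.uint8))
E
```

```text
pos [ 0.4759 -0.1971  0.3094] z axis [-0.0015  0.0009 -1.    ] head 10.129427926573126 w 0.7037607604770578 gf 0.0 F [-0.3289 -1.0375  0.8102] T [ 0.0409  0.0093 -0.0107] t 3.65
shift [0.0002 0.0014 0.0809] az 0.0022589434627305017
```

View pics/s1.png

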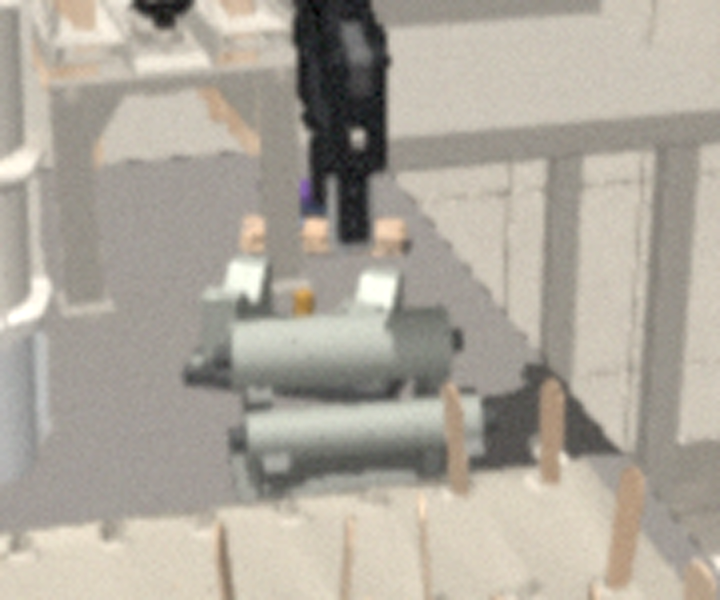

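The side crop shows the fingers at (352,235), above the middle of the thick roller at (345,350). I'll go down and grip.

Call:
move_arm --plan '[0, 0, 0, 0, 0.001, 0.02, 0.06, 0, 0, 0, 0, 0.0015, 0.04, 0.06, 0, 0, 0, 0, 0.0015, 0.06, 0.06, 0, 0, 0, 0, 0.0015, 0.075, 0.06, 0, 0, 0, 0, 0.0015, 0.081, 0.06, 0, 0, 0, 0, 0.0015, 0.081, 0.06, 0, 0, 0, 0, 0.0015, 0.081, 0.03, 0, 0, 0, 0, 0.0015, 0.081, 0.03, 0, 0, 0, 0, 0.0015, 0.081, 0.03, 0, 0, 0, 0, 0.0015, 0.081, 0.03]' --squeeze 60

```text
clock: 4.95
position: [0.4765, -0.1981, 0.2308]
ee_rot: [0.996, 0.088, 0.0, -0.001]
ft_force: [-4.6, 7.3, 9.9]
grip_width: 0.397
grasp_force: 58.9
```

```bash
python3 - <<'E'
from h import *
rel([.4762,-.1983,.0735+.155],10)
E
```

```text
pos [ 0.4765 -0.1981  0.2308] z axis [-0.0001  0.0012 -1.    ] head 10.09607300660685 w 0.3974629675110938 gf 58.90148341655731 F [-4.6305  7.2636  9.9101] T [1.6127 0.9901 0.1528] t 4.95
shift [-0.0003  0.0001  0.0023] az 0.00167679028757981
```

Call:
move_arm --plan '[0, 0, 0, 0, 0, -0.01, 0.03, 0, 0, 0, 0, 0, -0.03, 0.03, 0, 0, 0, 0, 0, -0.05, 0.03, 0, 0, 0, 0, 0, -0.065, 0.03, 0, 0, 0, 0, 0, -0.065, 0.03]'

```text
clock: 5.58
position: [0.4765, -0.1997, 0.2959]
ee_rot: [0.996, 0.087, 0.001, 0.001]
ft_force: [0.5, -0.3, -2.4]
grip_width: 0.403
grasp_force: 60.0
```

```bash
python3 - <<'E'
from h import *
# target: gauge centre, roller centre 20mm above seated
rel([.5020,-.3372,.29],-13.9)
c=manip.camera("side"); im=c["color"][120:270,240:420]; cv2.imwrite("pics/s2.png",np.clip(cv2.resize(im,None,fx=4,fy=4,interpolation=cv2.INTER_CUBIC)[:,:,::-1].astype(float)*1.5,0,255).astype(np.uint8))
for r in manip.tip_of(c,"thick_roller_center"): print(w(c,r["position"]),r["conf"])
for r in manip.tip_of(c,"gauge"): print("g",w(c,r["position"]),r["conf"])
c=manip.camera("top")
for r in manip.tip_of(c,"thick_roller_center"): print(w(c,r["position"]),r["conf"])
E
```

```text
pos [ 0.4765 -0.1997  0.2959] z axis [ 0.0021 -0.0012 -1.    ] head 10.001612644669576 w 0.40264669730763514 gf 60.02730846405029 F [ 0.5487 -0.332  -2.4367] T [ 0.02    0.0039 -0.0254] t 5.575
shift [0.0012 0.1398 0.0061] az 0.4171618371857936
[ 0.4763 -0.1987  0.138 ] 0.66
g [ 0.4963 -0.3363 -0.0039] 0.92
```

View pics/s2.png

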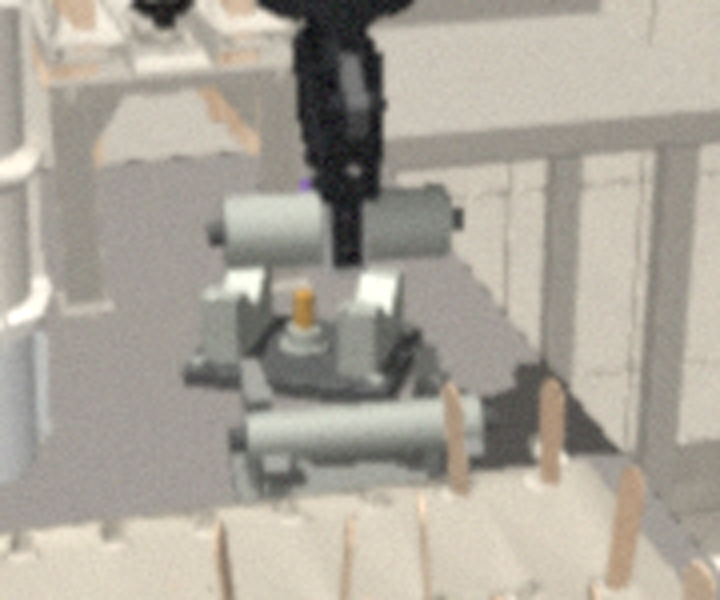

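The side crop shows the roller level in the fingers, barrel at (225–450, 225), and the thin roller still in place. I'll carry it over the gauge.

Call:
move_arm --plan '[0, 0, 0, 0, 0.015, 0, 0.03, 0, 0, 0.06, 0, 0.04, 0, 0.03, 0, 0, 0.16, 0, 0.07, 0, 0.03, 0, 0, 0.26, 0, 0.1, 0, 0.03, 0, 0, 0.36, 0, 0.125, 0, 0.03, 0, 0, 0.417, 0.001, 0.137, 0, 0.03, 0, 0, 0.417, 0.001, 0.14, 0, 0.03, 0, 0, 0.417, 0.001, 0.14, 0.006, 0.03]'

```text
clock: 6.82
position: [0.5016, -0.3378, 0.2886]
ee_rot: [0.993, -0.121, 0.0, 0.0]
ft_force: [-0.3, 0.5, -2.9]
grip_width: 0.401
grasp_force: 60.1
```

```bash
python3 - <<'E'
from h import *
rel([.5020,-.3372,.2213],-13.9)
c=manip.camera("top"); im=c["color"][160:250,310:430]; cv2.imwrite("pics/t3.png",np.clip(cv2.resize(im,None,fx=6,fy=6,interpolation=cv2.INTER_CUBIC)[:,:,::-1].astype(float)*1.8,0,255).astype(np.uint8))
for l in("thick_roller_center","gauge"):
    for r in manip.tip_of(c,l)[:1]: print(l,w(c,r["position"]),r["conf"])
c=manip.camera("side")
for l in("thick_roller_center","gauge"):
    for r in manip.tip_of(c,l)[:1]: print(l,w(c,r["position"]),r["conf"])
im=c["color"][120:250,250:410]; cv2.imwrite("pics/s3.png",np.clip(cv2.resize(im,None,fx=4,fy=4,interpolation=cv2.INTER_CUBIC)[:,:,::-1].astype(float)*1.5,0,255).astype(np.uint8))
E
```

```text
pos [ 0.5016 -0.3378  0.2886] z axis [ 0.0004 -0.0004 -1.    ] head -13.891343527376398 w 0.4005319236971521 gf 60.139760971069336 F [-0.2643  0.4958 -2.9151] T [ 0.0517 -0.0012 -0.0189] t 6.825
shift [ 0.0002 -0.0007  0.0673] az 0.00015108394889061885
gauge [ 0.5019 -0.3363 -0.0011] 0.72
thick_roller_center [ 0.5001 -0.3366  0.131 ] 0.65
gauge [ 0.4992 -0.3377 -0.005 ] 0.97
```

View pics/t3.png

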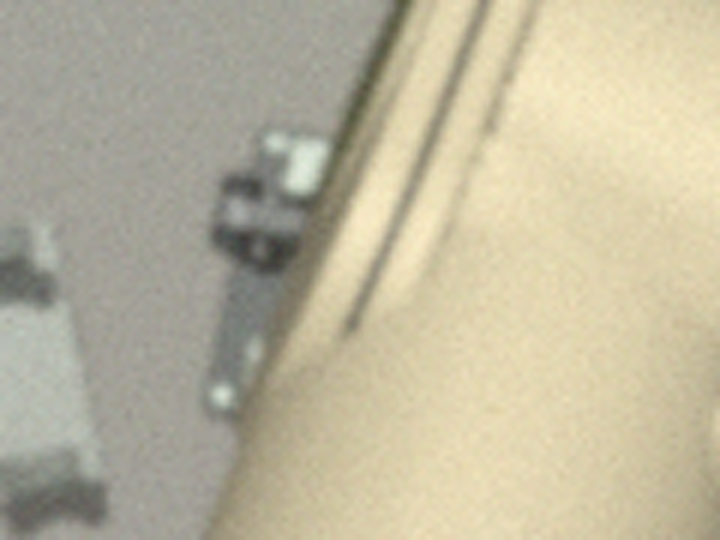

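View pics/s3.png

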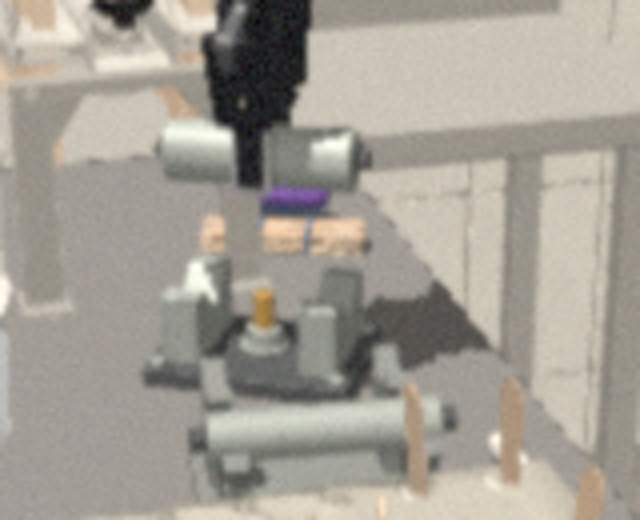

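In the side crop the roller (centre x≈264) is right above the plunger (263,308). Top is hidden by the arm. I'll go down.

Call:
move_arm --plan '[0, 0, 0, 0, 0, 0.015, 0.03, 0, 0, 0, 0, 0, 0.03, 0.03, 0, 0, 0, 0, 0, 0.045, 0.03, 0, 0, 0, 0, 0, 0.055, 0.03, 0, 0, 0, 0, 0, 0.06, 0.03, 0, 0, 0, 0, 0, 0.064, 0.03, 0, 0, 0, 0, 0, 0.067, 0.03, 0, 0, 0, 0, 0, 0.067, 0.03]' --squeeze 80

```text
clock: 8.12
position: [0.5017, -0.3372, 0.222]
ee_rot: [0.993, -0.121, 0.0, 0.0]
ft_force: [-0.0, -0.5, -2.5]
grip_width: 0.396
grasp_force: 82.0
```

```bash
python3 - <<'E'
from h import *
rel([.5020,-.3375,.2153],-13.9)
E
```

```text
pos [ 0.5017 -0.3372  0.222 ] z axis [ 0.0005 -0.0004 -1.    ] head -13.875068323312599 w 0.3960415586040507 gf 81.96770310401917 F [-0.0493 -0.4912 -2.47  ] T [-0.0145 -0.0279  0.0582] t 8.125
shift [0.0004 0.0002 0.0067] az 0.0004351398462378728
```

Not touching yet. I'll press in small steps.

Call:
move_arm --plan '[0, 0, 0, 0, 0, 0.002, 0.03, 0, 0, 0, 0, 0, 0.004, 0.03, 0, 0, 0, 0, 0, 0.005, 0.03, 0, 0, 0, 0, 0, 0.005, 0.03]'

```text
clock: 8.62
position: [0.5017, -0.3373, 0.2171]
ee_rot: [0.993, -0.121, 0.0, 0.0]
ft_force: [-0.5, -0.7, 4.0]
grip_width: 0.397
grasp_force: 82.3
```

```bash
python3 - <<'E'
from h import *
rel([.5020,-.3375,.2153],-13.9)
E
```

```text
pos [ 0.5017 -0.3373  0.2171] z axis [ 0.0007 -0.0005 -1.    ] head -13.876835290357564 w 0.39719894086756957 gf 82.25650191307068 F [-0.538  -0.7162  4.0389] T [0.0462 0.1079 0.0699] t 8.625
shift [0.0003 0.0001 0.0018] az 0.0004043004535290001
```

Call:
move_arm --plan '[0, 0, 0, 0, 0, 0.001, 0.03, 0, 0, 0, 0, 0, 0.002, 0.03, 0, 0, 0, 0, 0, 0.003, 0.03, 0, 0, 0, 0, 0, 0.003, 0.03, 0, 0, 0, 0, 0, 0.003, 0.03]'

```text
clock: 9.25
position: [0.5019, -0.3371, 0.2155]
ee_rot: [0.993, -0.121, 0.001, 0.0]
ft_force: [-6.2, 3.9, 19.4]
grip_width: 0.395
grasp_force: 84.5
```

```bash
python3 - <<'E'
from h import *
rel([.5020,-.3375,.2153],-13.9)
E
```

```text
pos [ 0.5019 -0.3371  0.2155] z axis [ 0.0012 -0.0006 -1.    ] head -13.896720983073267 w 0.3953490129178798 gf 84.54569220542908 F [-6.1627  3.9042 19.3555] T [ 0.8849  1.1286 -0.2395] t 9.25
shift [0.0001 0.0003 0.0002] az 5.722964160011541e-05
```

```bash
python3 - <<'E'
from h import *
c=manip.camera("side")
for l in("thick_roller_center","gauge","thin_roller_center"):
    for r in manip.tip_of(c,l)[:1]: print(l,w(c,r["position"]),r["conf"])
im=c["color"][140:250,250:410]; cv2.imwrite("pics/s4.png",np.clip(cv2.resize(im,None,fx=5,fy=5,interpolation=cv2.INTER_CUBIC)[:,:,::-1].astype(float)*1.5,0,255).astype(np.uint8))
rel([.5020,-.3375,.2153],-13.9)
E
```

```text
thick_roller_center [ 0.5002 -0.3381  0.0581] 0.92
thin_roller_center [ 0.4622 -0.1311  0.0672] 0.58
pos [ 0.502  -0.3372  0.2155] z axis [ 0.0013 -0.0007 -1.    ] head -13.898076168478683 w 0.3984633267737737 gf 84.54642534255981 F [-5.5954  4.6481 17.9877] T [ 0.878   1.1669 -0.1927] t 9.45
shift [0.0001 0.0003 0.0002] az 3.3577194300637564e-05
```

View pics/s4.png

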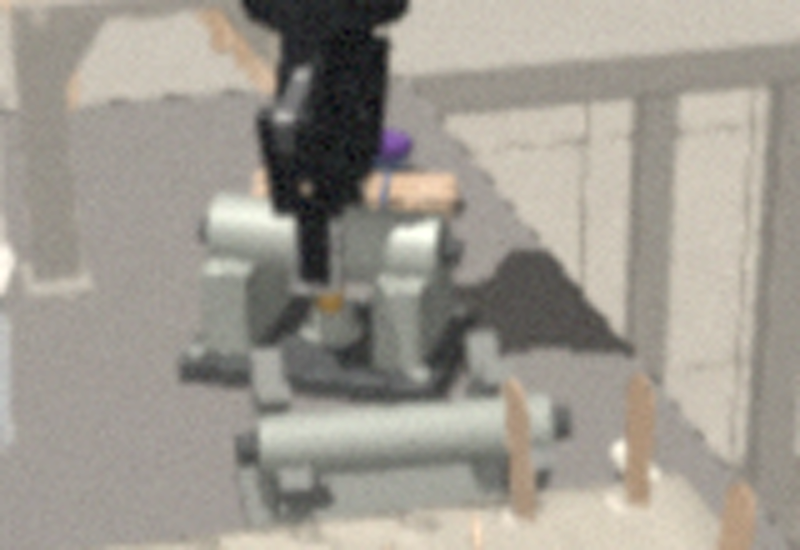

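The roller lies level in both V-blocks at (210–455, 240), with the plunger below it at (330,300). I'll press a little more, to add margin and to check the stop is solid.

Call:
move_arm --plan '[0, 0, 0, 0, 0, 0.001, 0.03, 0, 0, 0, 0, 0, 0.0015, 0.03, 0, 0, 0, 0, 0, 0.0015, 0.03, 0, 0, 0, 0, 0, 0.0015, 0.03, 0, 0, 0, 0, 0, 0.0015, 0.03, 0, 0, 0, 0, 0, 0.0015, 0.03]'

```text
clock: 10.2
position: [0.5021, -0.3371, 0.2154]
ee_rot: [0.993, -0.121, 0.001, 0.0]
ft_force: [-11.0, 7.2, 32.7]
grip_width: 0.403
grasp_force: 85.6
```

```bash
python3 - <<'E'
from h import *
rel([.5020,-.3375,.2153],-13.9)
E
```

```text
pos [ 0.5021 -0.3371  0.2154] z axis [ 0.0015 -0.001  -1.    ] head -13.896462590137633 w 0.40257685913299246 gf 85.58025598526001 F [-10.983    7.1647  32.7469] T [ 1.6247  2.2789 -0.2221] t 10.2
shift [0.     0.0004 0.0001] az 6.173944909083624e-05
```

```bash
python3 -c "
from h import *
print(manip.hand_in())"
```

```text
the job is handed in; nothing more can be done
None
```

I handed the job in at about 10 s with the thick roller gripped and pressed to a solid stop in both V-blocks (about 33 N upward at the wrist, TCP within 0.1 mm of the height expected when seated) and the thin roller still in its place; the judge's verdict was not shown.

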